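# Lay drained cassettes lid up

## Task

The instrument cassettes have drained standing on edge on the mat. Push each of the two long ones over where it stands, with your fingers against its latched lid, so that it lies flat on the mat with the lid on top; do not pick them up or drag them away. Leave the short cassette standing and everything else on the bench undisturbed.

Things in the scene. Friction and masses are not known exactly. Their poses are not given: they have to be found in the camera images.
- case_long: stainless instrument cassette, a closed flat box standing on its long edge: 38 thick (its x), 170 long (its y), 95 high (its z). Origin at the middle of the box, 47.5 above the mat. The perforated lid with two small latches near its ends (13 wide, standing out 6) is the face on its -x side; its +x side is the plain bottom. Its lid looks away from the robot, give or take 30 degrees. Loose, 0.2 to 0.65 kg, it tips about its lower edge under a push of a few N high up on the lid.
- case_mid: stainless instrument cassette, a closed flat box standing on its long edge: 36 thick (its x), 140 long (its y), 85 high (its z). Origin at the middle of the box, 42.5 above the mat. The perforated lid with two small latches near its ends (13 wide, standing out 6) is the face on its -x side; its +x side is the plain bottom. Its lid looks towards the robot, give or take 30 degrees. Loose, 0.2 to 0.65 kg, it tips about its lower edge under a push of a few N high up on the lid.
- case_short: the short cassette of the same make, 36 thick (its x), 80 long (its y), 85 high (its z), standing on its edge; origin at its middle. To be left standing. The three cassettes stand in a row across the mat, about 270 apart, in any order.
- mat: flat silicone drain mat fixed to the bench, 420 (its x) x 800 (its y), 4 thick; origin at the centre of its underside, on the bench top
- jar: screw-top jar, 48 diameter, 70 high, on the mat; origin at its underside's centre; to be left alone
- cup: open steel cup, 50 across the rim, 60 high, on the mat; origin at its underside's centre; to be left alone
- label_roll: paper label roll standing on its flat end, 50 diameter, 32 high, on the mat; origin at its underside's centre; to be left alone
- carton: small upright cardboard carton, 34 x 36, 55 high, on the mat; origin at its underside's centre; to be left alone
- wash_bottle: white wash bottle, 60 diameter, 160 high, on the bench to the left of the mat; origin at its underside's centre; to be left alone
- brush: cleaning brush lying on the bench to the right of the mat; origin at its underside's centre; to be left alone
Mind the look-alikes: they are no part of the job. Leave any green or orange look-alike of the case_short alone.

How it is judged:
By the outcome, as a careful person would: the job done as asked, in the order asked, and still so for the second after the job is handed in, with the robot touching nothing.
It also fails if it takes over 48 s, if anything falls off the work surface, if the arm or the gripper's body presses on something with over 40 N, if the wrist force passes 120 N, or if a joint passes its speed limit or range.

## Robot

A 7-joint arm with a two-finger parallel gripper is mounted at the origin on the work surface. World frame = base frame: x ahead of the robot, y to its left, z up, the work surface at z = 0. Lengths are in m, angles in degrees, forces in N, time in s.
With the tool pointing down it reaches from about 0.425 to 0.875 m from the base axis. Payload 4.7 kg.
Tool frame: the origin (TCP) lies on the centre line of the jaws, within the pads' length; the fingertips stand 8 mm ahead of it and the grasp point (between the pads) lies 11 mm behind it; z points along the fingers, y is the direction in which the jaws open and shut (so a half turn about z gives the same grasp; the last joint's range is limited). The gripper opens to 87 mm and grips with 3 to 60 N. Pads are 19 mm wide; open, the fingers measure 117 mm over their backs; the gripper's body (75 mm by 190 mm) begins 51 mm behind the grasp point.
Start: joints at [-64.452, 18.392, -4.016, 83.108, 1.295, 78.541, -3.26], TCP at [0.272, 0.59, 0.231] pointing down, gripper open.
Joint ranges: [-163.93, 163.93], [-17.29, 119.83], [-79.2, 71.16], [3.27, 140.29], [-89.18, 269.18], [5.43, 117.66], [-154.24, 154.24]. Speed limits (degrees/s): [147.25, 147.25, 180, 180, 180, 180, 180].

## Interface

Orientations are given as [roll, pitch, yaw] about the fixed x, y, z axes, in that order (R = Rz(yaw) Ry(pitch) Rx(roll)).
In Python, from cell import env gives the robot as it stands. The module is installed in compiled form; this text tells all that it offers.
- The arm moves only by the tool move_arm, never from a script. Its argument "steps" is a list of rows, each a list of 2 entries, a list of its own where there are three numbers: the shift along the tool's x, y, z in m, then the turn about the tool's z in rad. A call has 1 to 20 rows; each row is the pose to reach, as a shift and turn from the pose commanded when the call began, along the tool's axes at that moment; what a row does not reach only later rows make up. A row lasts 1/8 s, in which the tool goes at most 62.5 mm and 10.7 degrees, less where a joint would pass 70% of its speed; a pose out of reach is approached as far as the arm can. A call with a gripper value outside its range is refused whole. "hand" is the closure, from -1 (fully open) to 1 (shut), set as the call begins (left out, the last holds). The fingers move at their own pace and stop on an object; "squeeze" is the grip in N (left out, the last holds). Time passes only in rows, so rows that repeat a pose let the fingers close. It gives the time, the measured TCP pose, the force and the opening at its end, in the units of the state.
- env.get_obs(): the state, without advancing time (a new reading comes with each control period).
- env.read_camera(name): name is "scene" or "side" or "wrist"; returns (picture, depth): 400x640x3 uint8, red, green, blue; 400x640 float32, m along the optical axis (not along the pixel's ray), 0 where there is no reading.
- env.calibration(name): a dict with "intrinsics" (3x3 intrinsics, pixels), "position" and "orientation" of the camera in the world; the wrist camera has in their place "mount" (4x4, takes a point from camera to tool coordinates, whose origin is the TCP and whose axes are the flange's). Camera axes: x right, y up, looking along -z (the intrinsics and any distortion apply to the point x, -y, -z); pixel columns grow to the right and rows downward; lengths in m; the calibration is good to about 2 mm. A picture is of the moment at which its call begins: read the wrist's pose just before it. calibration takes no time and is no camera call.
- env.sign_off(): hands the job in, once; it reports no verdict.
Trained networks look in the newest picture that a camera, given by its name, has taken for a name from the list of things; names that differ only in an ending like _2 or _b are one class to them, and where a whole thing is asked for, a point or a joint stands for the part that bears it (a point fixed in the world has none). Each returns a list of dicts, best first, with "conf" (0 to 1); they miss things now and then, are a little off and sometimes report something else, mostly with a low value. They report only what shows in the picture. A call takes as long as a camera call. They do not tell look-alikes from the thing itself.
- env.cut_out(camera, query): "region" (400x640 bool, what is visible of it) and "uv" ([column, row] in pixels, amid what is visible of it).
The state is a dict: "time_s": time; "qpos": joint angles; "joint_velocities": joint speeds; "effort": joint torques, N m; "tool_pos": TCP position; "tool_rot": TCP orientation; "force": force on the tool from outside, world axes, zero at the start; "wrist_torque": the same for the moment, N m; "grip_width": finger opening in m.
Only numpy, scipy, OpenCV 4.12 (cv2) and the standard library are available. Lean on these libraries where they do the work, as an engineer would, in place of code of your own. Each camera call takes 0.05 s, during which the arm holds its last target. There are 200 camera calls.

## Working session

There is one attempt and no reset: what is moved stays moved. The work goes in short steps, Python scripts to look and compute and a tool call to move; the robot and the scene stay as the last step left them, time stands still between calls to the robot, and variables do not carry over. Pictures are saved under pics/ and viewed, about 8 in all and at most 12, crops included, and the job is handed in when it is done.

Besides the shell and the picture viewer there is one more tool, called after "Request:" as name(argument=value, ...), one argument or row to a line, values as JSON. move_arm: Moves the arm, as the interface text tells. Its arguments: {"type":"object","properties":{"steps":{"type":"array"},"hand":{"type":"number"},"squeeze":{"type":"number"}},"required":["steps"]}

```bash
mkdir -p pics; cat > h.py <<'E'
import numpy as np, cv2
from cell import env
from scipy.spatial.transform import Rotation as R
def cloud(n,depth):
    c=env.calibration(n);K=np.array(c["intrinsics"]);h,w=depth.shape
    u,v=np.meshgrid(np.arange(w),np.arange(h))
    P=np.stack([(u-K[0,2])/K[0,0]*depth,-(v-K[1,2])/K[1,1]*depth,-depth],-1)
    o=np.array(c["orientation"])
    Rm=o if o.shape==(3,3) else R.from_euler('xyz',o,degrees=True).as_matrix()
    return P@Rm.T+np.array(c["position"])
E
python3 - <<'E'
from h import *
for n in ("scene","side"):
    c=env.calibration(n);print(n,c)
    p,d=env.read_camera(n);cv2.imwrite(f"pics/{n}0.png",p[...,::-1]);np.save(n+"d.npy",d)
    W=cloud(n,d)
    for q in ("case_long","case_mid","case_short","jar","cup","label_roll","carton","mat"):
        for r in env.cut_out(n,q)[:3]:
            m=r["region"]&(d>0);X=W[m]
            print(q,round(r["conf"],2),np.round(r["uv"]),m.sum(),np.round(np.median(X,0),3),np.round(np.percentile(X,2,axis=0),3),np.round(np.percentile(X,98,axis=0),3))
o=env.get_obs();print(o)
E
```

```text
scene {'intrinsics': array([[456.11021616,   0.        , 319.42446141],
       [  0.        , 456.11021616, 195.18554751],
       [  0.        ,   0.        ,   1.        ]]), 'position': array([ 1.45761871, -0.30333048,  1.05310958]), 'orientation': array([46.39142163,  0.23489632, 71.10181473])}
case_long 0.23 [146. 243.] 548 [ 0.463 -0.502  0.017] [ 0.352 -0.526  0.   ] [ 0.53  -0.475  0.022]
case_mid 0.84 [327. 214.] 1218 [0.557 0.025 0.065] [ 0.519 -0.038  0.004] [0.577 0.099 0.091]
case_short 0.98 [396. 188.] 607 [0.516 0.272 0.063] [0.489 0.239 0.01 ] [0.527 0.317 0.092]
case_short 0.81 [359. 145.] 382 [0.283 0.249 0.064] [0.215 0.232 0.006] [0.294 0.275 0.088]
case_short 0.8 [445. 128.] 304 [0.311 0.562 0.072] [0.283 0.513 0.019] [0.39  0.613 0.1  ]
jar 0.69 [391. 247.] 376 [0.722 0.158 0.051] [0.694 0.141 0.007] [0.734 0.182 0.076]
cup 0.83 [265. 192.] 268 [ 0.392 -0.119  0.043] [ 0.356 -0.139  0.006] [ 0.405 -0.097  0.064]
label_roll 0.67 [300. 276.] 339 [ 0.728 -0.109  0.032] [ 0.685 -0.133  0.003] [ 0.746 -0.083  0.039]
carton 0.7 [343. 175.] 197 [0.379 0.148 0.045] [0.35
[... 1632 characters left out ...]
88 0.006]
{'time_s': 0.9, 'qpos': array([-64.45179572,  18.39083937,  -4.01743857,  83.109247  ,
         1.29472424,  78.54112302,  -3.26131414]), 'joint_velocities': array([ 0.05475157,  0.02141537, -0.0419116 ,  0.0250007 , -0.07570718,
        0.03753749,  0.00817314]), 'effort': array([-3.56574919e-04, -4.91094196e+01, -4.03306028e-01, -3.12776113e+01,
       -6.35406445e-02,  3.34613398e-02,  1.45529395e-05]), 'tool_pos': array([0.27204326, 0.59033785, 0.23058413]), 'tool_rot': array([1.79996083e+02, 2.15470102e-03, 1.55260531e+02]), 'force': array([ 0.11326619, -0.1863481 ,  0.47634181]), 'wrist_torque': array([ 0.00123272, -0.01613724,  0.06143518]), 'grip_width': 0.0871952836928663}
```

View images.

```bash
python3 - <<'E'
import cv2,numpy as np
a=cv2.imread("pics/scene0.png");b=cv2.imread("pics/side0.png")
cv2.imwrite("pics/sc1.png",cv2.resize(a[90:360,60:500],(800,491),interpolation=2))
cv2.imwrite("pics/sd1.png",cv2.resize(b[90:360,190:510],(700,590),interpolation=2))
E
```

```text
(no output)
```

View pics/sc1.png

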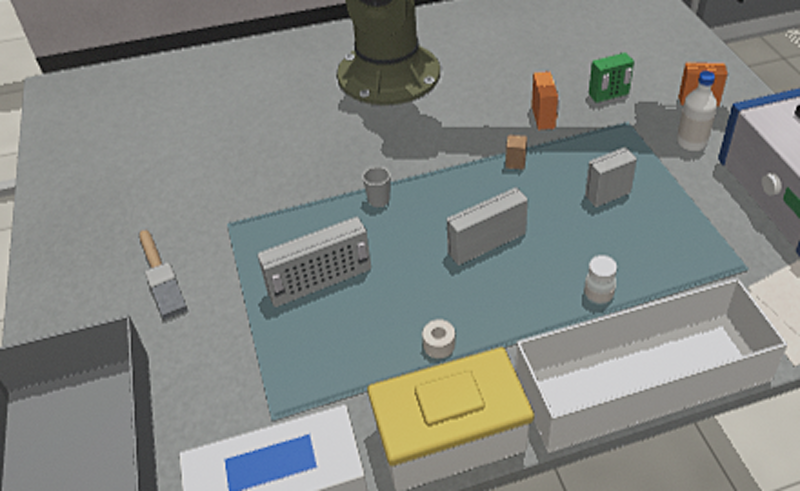

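View pics/sd1.png

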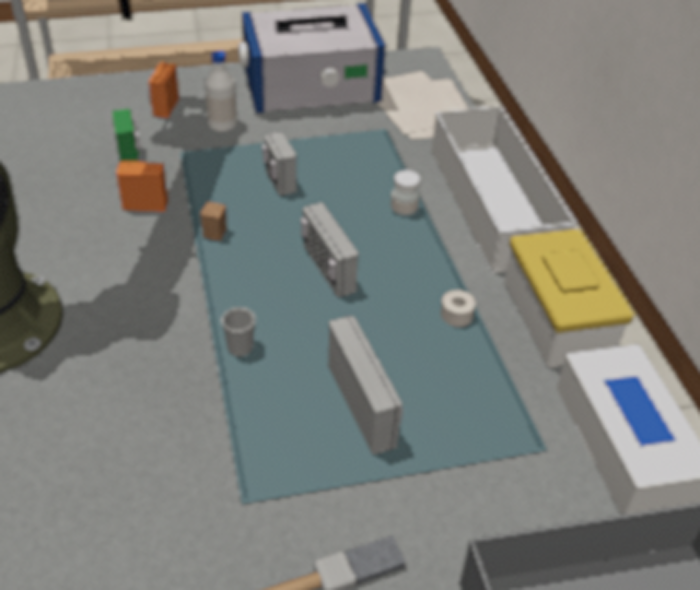

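Both pictures agree. The long cassette is at the right (lid away from the robot), the mid one is in the centre (lid towards the robot), and the short one is at the left. The cup is robot-side between long and mid, with the jar and label roll on the far side. Next I fit the poses.

```bash
cat >> h.py <<'E'
def fit(T,L,z,c0,guess,latch=True):
    # box fit: side points within margin; 2D point-to-rectangle-boundary + top points inside
    from scipy.optimize import least_squares
    pts=np.vstack(c0)
    top=pts[np.abs(pts[:,2]-z)<.006][:,:2]; side=pts[(pts[:,2]>.02)&(pts[:,2]<z-.012)][:,:2]
    def sd(P,x):
        a=x[2];r=np.array([[np.cos(a),np.sin(a)],[-np.sin(a),np.cos(a)]])
        q=np.abs((P-x[:2])@r.T)-[T/2,L/2]
        return np.linalg.norm(np.maximum(q,0),axis=1)+np.minimum(q.max(1),0)
    f=lambda x:np.r_[sd(side,x),np.maximum(sd(top,x),0)]
    s=least_squares(f,guess,loss='soft_l1',f_scale=.003)
    return s.x,len(top),len(side),np.median(np.abs(s.fun))
E
python3 - <<'E'
from h import *
clouds=[cloud(n,np.load(n+"d.npy"))[np.load(n+"d.npy")>0] for n in("scene","side")]
for nm,T,L,z,g in (("long",.038,.17,.099,(.53,-.27,0.3)),("mid",.036,.14,.089,(.55,.02,.3)),("short",.036,.08,.089,(.5,.27,.3))):
    sel=[c[(np.hypot(c[:,0]-g[0],c[:,1]-g[1])<.12)&(c[:,2]>.015)&(c[:,2]<.11)] for c in clouds]
    for k in (sel[:1],sel[1:],sel):
        best=min((fit(T,L,z,k,(g[0],g[1],a)) for a in(-.5,0,.5)),key=lambda r:r[3])
        x=best[0];print(nm,np.round(x[:2],4),round(np.degrees(x[2]),1),best[1:])
    t=np.vstack(sel);t=t[np.abs(t[:,2]-z)<.006];r=cv2.minAreaRect((t[:,:2]*1000).astype(np.float32));print(r, np.median(t[:,2]))
E
```

```text
long [ 0.5335 -0.2564] 9.6 (622, 928, np.float64(0.0005096402847911026))
long [ 0.532 -0.258] 9.6 (571, 513, np.float64(0.0))
long [ 0.5331 -0.2577] 9.6 (1193, 1441, np.float64(0.0004090909090033179))
((534.5410766601562, -259.0401916503906), (45.130245208740234, 173.5394744873047), 9.370800971984863) 0.09725961567770247
mid [0.5442 0.0319] 13.5 (424, 560, np.float64(0.00041502076197326085))
mid [0.5417 0.0303] 13.3 (256, 313, np.float64(0.0003030093954731472))
mid [0.5436 0.0312] 13.4 (680, 873, np.float64(0.0004607139229413741))
((544.6759033203125, 30.44971466064453), (43.752193450927734, 143.51170349121094), 13.38203239440918) 0.08729300386692312
short [0.502  0.2804] 9.9 (205, 331, np.float64(0.0005689397315301221))
short [0.4984 0.279 ] 9.2 (96, 169, np.float64(0.0007185724044863687))
short [0.5014 0.2798] 9.7 (301, 500, np.float64(0.0006979616022182375))
((503.44329833984375, 277.0316467285156), (43.09431457519531, 84.3377685546875), 11.41171646118164) 0.0872821360091579
```

Request:
move_arm(
  steps=[
    [[-0.018,-0.017,0],0.07],
    [[-0.054,-0.052,0],0.21],
    [[-0.09,-0.087,0],0.35],
    [[-0.126,-0.122,0],0.5],
    [[-0.162,-0.157,0],0.64],
    [[-0.198,-0.192,0],0.78],
    [[-0.234,-0.227,0],0.92],
    [[-0.27,-0.262,0],1.06],
    [[-0.306,-0.297,0],1.2],
    [[-0.342,-0.332,0],1.34],
    [[-0.378,-0.367,0],1.48],
    [[-0.414,-0.402,0],1.62],
    [[-0.45,-0.437,0],1.76],
    [[-0.486,-0.472,0],1.9],
    [[-0.522,-0.507,0],2.05],
    [[-0.558,-0.542,0],2.2],
    [[-0.594,-0.577,0],2.34],
    [[-0.63,-0.61,0],2.48],
    [[-0.645,-0.624,0],2.543],
    [[-0.645,-0.624,0],2.543],
  ],
  hand=0,
)

```text
time_s: 3.4
tool_pos: [0.5963, -0.2483, 0.2302]
tool_rot: [179.9, 0.1, 9.4]
force: [0.4, 0.5, 0.4]
grip_width: 0.0437
```

Request:
move_arm(
  steps=[
    [[0,0,0.02],0],
    [[0,0,0.06],0],
    [[0,0,0.1],0],
    [[0,0,0.13],0],
    [[0,0,0.144],0],
    [[-0.012,0,0.144],0],
    [[-0.022,0,0.144],0],
    [[-0.027,0,0.144],0],
    [[-0.031,0,0.144],0],
    [[-0.035,0,0.144],0],
    [[-0.039,0,0.144],0],
    [[-0.043,0,0.144],0],
  ],
)

```text
time_s: 4.9
tool_pos: [0.5548, -0.2534, 0.0869]
tool_rot: [180.0, -0.1, 9.6]
force: [1.8, 0.5, 1.7]
grip_width: 0.0438
```

Request:
move_arm(
  steps=[
    [[-0.005,0,0],0],
    [[-0.01,0,0],0],
    [[-0.015,0,0],0],
    [[-0.02,0,0],0],
    [[-0.025,0,0],0],
    [[-0.03,0,0],0],
    [[-0.035,0,0],0],
    [[-0.04,0,0],0],
  ],
)

```text
time_s: 5.9
tool_pos: [0.5146, -0.2601, 0.0866]
tool_rot: [-180.0, -0.0, 9.6]
force: [-0.4, 0.3, -0.0]
grip_width: 0.0433
```

```bash
python3 - <<'E'
from h import *
p,d=env.read_camera("side");cv2.imwrite("pics/side2.png",cv2.resize(p[150:360,240:480,::-1],(640,560)))
print(env.get_obs()["force"])
E
```

```text
[-0.86010316 -0.0245292   0.23983877]
```

View pics/side2.png

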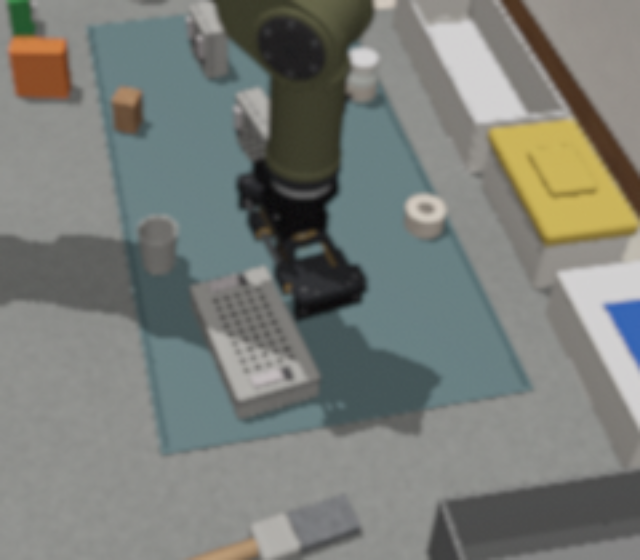

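The long cassette lies flat, lid up, clear of the cup. Now the mid one.

Request:
move_arm(
  steps=[
    [[0,0,-0.02],0],
    [[0,0,-0.06],0],
    [[0,0,-0.095],0],
    [[0.001,-0.02,-0.11],0],
    [[0.003,-0.06,-0.11],-0.02],
    [[0.005,-0.1,-0.11],-0.03],
    [[0.007,-0.145,-0.11],-0.04],
    [[0.009,-0.19,-0.11],-0.05],
    [[0.012,-0.235,-0.11],-0.066],
    [[0.014,-0.265,-0.11],-0.066],
    [[0.014,-0.278,-0.11],-0.066],
    [[0.014,-0.278,-0.11],-0.066],
  ],
)

```text
time_s: 7.45
tool_pos: [0.4829, 0.0163, 0.1973]
tool_rot: [180.0, -0.1, 13.4]
force: [0.4, -0.8, -0.6]
grip_width: 0.0434
```

Request:
move_arm(
  steps=[
    [[0,0,0.02],0],
    [[0,0,0.06],0],
    [[0,0,0.095],0],
    [[0,0,0.114],0],
    [[0,0,0.119],0],
    [[0.012,0,0.119],0],
    [[0.022,0,0.119],0],
    [[0.027,0,0.119],0],
    [[0.031,0,0.119],0],
    [[0.035,0,0.119],0],
    [[0.039,0,0.119],0],
    [[0.043,0,0.119],0],
  ],
)

```text
time_s: 8.95
tool_pos: [0.5244, 0.0263, 0.0776]
tool_rot: [-180.0, 0.0, 13.3]
force: [-0.6, -0.1, 0.2]
grip_width: 0.0435
```

Request:
move_arm(
  steps=[
    [[0.005,0,0],0],
    [[0.01,0,0],0],
    [[0.015,0,0],0],
    [[0.02,0,0],0],
    [[0.025,0,0],0],
    [[0.03,0,0],0],
    [[0.035,0,0],0],
    [[0.04,0,0],0],
  ],
)

```text
time_s: 9.95
tool_pos: [0.5636, 0.0356, 0.0776]
tool_rot: [-180.0, -0.0, 13.3]
force: [-0.7, 0.1, 1.0]
grip_width: 0.0433
```

```bash
python3 - <<'E'
from h import *
p,d=env.read_camera("scene");cv2.imwrite("pics/scene3.png",cv2.resize(p[90:360,60:500,::-1],(800,491)))
print(env.get_obs()["force"])
E
```

```text
[ 0.36477821  0.57744634 -0.95197667]
```

View pics/scene3.png

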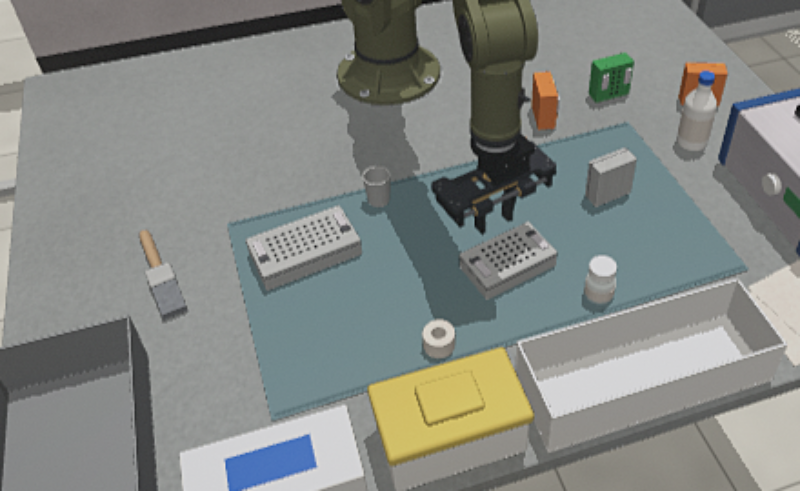

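Both now lie lid up, with the short one and everything else in place. I'll lift clear, then check flatness and positions.

Request:
move_arm(
  steps=[
    [[-0.003,0,-0.02],0],
    [[-0.005,0,-0.06],0],
    [[-0.005,0,-0.1],0],
    [[-0.005,0,-0.13],0],
    [[-0.005,0,-0.14],0],
    [[-0.005,0,-0.14],0],
  ],
)

```text
time_s: 10.75
tool_pos: [0.5585, 0.0343, 0.2182]
tool_rot: [-180.0, -0.1, 13.3]
force: [-0.6, 0.3, -0.0]
grip_width: 0.0438
```

```bash
python3 - <<'E'
from h import *
old={n:np.load(n+"d.npy") for n in("scene","side")}
C=[]
for n in old:
    p,d=env.read_camera(n);W=cloud(n,d);C.append(W[d>0])
    for q,g in(("case_short",(.5,.28)),("jar",(.71,.16)),("cup",(.38,-.12)),("label_roll",(.72,-.11)),("carton",(.37,.15))):
        for r in env.cut_out(n,q):
            X=np.median(W[r["region"]&(d>0)],0)
            if np.hypot(*(X[:2]-g))<.06: print(n,q,np.round(X,3));break
C=np.vstack(C)
for nm,g,t in(("long",(.467,-.268),.042),("mid",(.608,.047),.040)):
    s=C[(np.hypot(C[:,0]-g[0],C[:,1]-g[1])<.12)&(np.abs(C[:,2]-t)<.006)]
    r=cv2.minAreaRect((s[:,:2]*1000).astype(np.float32))
    c=np.c_[s[:,:2],np.ones(len(s))];k=np.linalg.lstsq(c,s[:,2],rcond=None)[0]
    print(nm,r,np.median(s[:,2]),"tilt deg",np.degrees(np.hypot(k[0],k[1])))
o=env.get_obs();print(o["tool_pos"],o["time_s"])
E
```

```text
scene case_short [0.516 0.272 0.059]
scene jar [0.722 0.158 0.049]
scene cup [ 0.39  -0.118  0.046]
scene label_roll [ 0.731 -0.11   0.033]
scene carton [0.382 0.152 0.035]
side case_short [0.496 0.245 0.062]
side jar [0.703 0.148 0.046]
side cup [ 0.376 -0.13   0.041]
side label_roll [ 0.717 -0.121  0.03 ]
side carton [0.365 0.139 0.042]
long ((467.77880859375, -269.454833984375), (100.95172882080078, 173.64984130859375), 9.620767593383789) 0.04071637477281298 tilt deg 0.13403950192269684
mid ((606.3619995117188, 43.35022735595703), (92.0140380859375, 147.38946533203125), 13.620805740356445) 0.0386634047648069 tilt deg 0.4303255395626959
[0.55838946 0.03434761 0.21744022] 11.35
```

```bash
python3 -c "
from cell import env
print(env.sign_off())"
```

```text
the job is handed in; nothing more can be done
None
```

I pushed both long cassettes over where they stood, using part-open fingers against the middle of each lid. case_long fell towards the robot and case_mid fell away from it. I then lifted the arm clear and handed the job in at about 11.4 s of the 48 s allowed.

The last checks found no problems:
- **Long cassettes:** both lie flat with the lid on top, tilted less than 0.5°, and are turned less than 0.3° from how they stood. They lie where tipping about the lower edge should leave them: case_long to about 2 mm, case_mid to about 4 mm.
- **Everything else:** case_short is still standing. The jar, cup, label roll and carton measured in their original places, apart from small scatter in what the network picked out. I checked the wash bottle, brush and look-alikes only by eye, in the picture taken after the second push; they looked untouched.
- **Forces:** the wrist force at the end of each move stayed below about 3 N. I did not read it during the moves.

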